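# Close the weighed sample pots and hold their carrier level off the balance

### The arm

A 6-joint arm with a two-finger parallel gripper is mounted at the origin on the work surface. World frame = base frame: x ahead of the robot, y to its left, z up, the work surface at z = 0. Lengths are in m, angles in degrees, forces in N, time in s.
With the tool pointing down it reaches from about 0.35 to 0.875 m from the base axis. Payload 4.2 kg.
Tool frame: the origin (TCP) lies midway between the tips of the shut fingers; the grasp point (between the pads) lies 19 mm behind it; z points along the fingers, y is the line along which they close (so a half turn about z gives the same grasp; the last joint's range is limited). The gripper opens to 87 mm and grips with 3 to 60 N. Pads are 19 mm wide; open, the fingers measure 117 mm over their backs; the gripper's body (75 mm by 190 mm) begins 51 mm behind the grasp point.
Start: joints at [14.817, 22.042, 0.453, 0, -68.411, -14.817], TCP at [0.625, 0, 0.223] pointing down, gripper open.
Joint ranges: [-179.83, 179.83], [-69.29, 118.12], [-61.27, 80.66], [-181.25, 117.63], [-171.15, -9.14], [-177.46, 177.46]. Speed limits (degrees/s): [159.86, 159.86, 180, 180, 180, 180].

### API

Orientations are given as a 3x3 rotation matrix whose columns are the frame's x, y, z axes.
In Python, from station import r, cams gives the robot as it stands.
- The arm moves only by the tool play_rows, never from a script. Its argument "commands" is text: rows parted by semicolons, each of 6 numbers parted by spaces: the shift along the world's x, y, z normalised to -1 to 1, where 1 is 30 mm, then the turn, a rotation vector about the world's x, y, z normalised to -1 to 1, where 1 is 0.15 rad. A call has 1 to 20 rows; each row shifts and turns the commanded pose from where the row before left it; what a row does not reach is not made up. A row lasts 1/10 s, in which the tool goes at most 50 mm and 8.59 degrees, less where a joint would pass 70% of its speed; a pose out of reach is approached as far as the arm can. A call with a number of a shift or a turn outside -1 to 1 is refused whole. A call with a gripper value outside its range is refused whole. "grip" is the finger opening in mm, from 0 to 87, set as the call begins (left out, the last holds). The fingers move at their own pace and stop on an object; the grip force is fixed at half the most. Time passes only in rows, so rows that do not move let the fingers close. It gives the time, the measured TCP pose, the force, the opening and the grip force at its end, in the units of the state.
- r.sense(): the state, without advancing time (a new reading comes with each control period).
- cams.capture(name): name is "scene" or "side" or "wrist"; returns (picture, depth): 420x560x3 uint8, blue, green, red; 420x560 float32, m along the optical axis (not along the pixel's ray), 0 where there is no reading.
- cams.camera_info(name): a dict with "mtx" (3x3 intrinsics, pixels), "R" (3x3) and "t" (3): a world point X has camera coordinates R X + t. Camera axes: x right, y down, z forward; pixel columns grow to the right and rows downward; lengths in m; the calibration is good to about 2 mm. A picture is of the moment at which its call begins: read the wrist's pose just before it. camera_info takes no time and is no camera call; for the wrist camera it gives the pose at the moment of the call.
- r.finish_job(): hands the job in; it is judged then, once.
The state is a dict: "time_s": time; "joints": joint angles; "joint_velocities": joint speeds; "effort": joint torques, N m; "tcp_pos": TCP position; "ee_rot": TCP orientation; "wrist_force": force on the tool from outside, world axes, zero at the start; "moment": the same for the moment, N m; "gripper_width": opening from 0.0 (shut) to 1.0 (fully open); "gripper_force": force on a finger pad.
Only numpy, scipy, OpenCV 4.12 (cv2) and the standard library are available. Lean on these libraries where they do the work, as an engineer would, in place of code of your own. Each camera call takes 0.05 s, during which the arm holds its last target. There are 200 camera calls.

### The job

The two sample pots in the carrier on the bench balance have been weighed, but their slip-on lids are only started: with the carrier still standing on the balance, press both lids fully home. Then grip the carrier by its crossbar, lift it clear, never letting it tip, and finish while still holding it level and steady in the air with both pots in it, at least 10 cm above the pan, so that the empty balance can zero. Do not put it down, and leave the other things on the bench where they are.

Things in the scene. Friction and masses are not known exactly. Their poses are not given: they have to be found in the camera images.
- balance: Grey bench balance fixed to the table, 240 x 210 x 30 mm (x, y, z of its own frame) with a raised steel pan of 130 x 190 mm, pan top 45 mm above the table; its dark keypad strip is on its -x side. Origin: centre of its underside. Its place and yaw vary.
- pan (a point): Centre of the top face of the balance's pan, 45 mm above the table.
- carrier: Loose aluminium carrier, 68 (x) x 146 (y) mm tray with a 4 mm floor and walls up to 22 mm, standing on the pan. Two square wells 62 x 60 mm, centred 40 mm to its +y and -y, each hold one pot with about 2 mm of play. A middle post (22 x 10 mm) carries a crossbar on top. Origin: centre of its underside, z up. The empty carrier weighs about 0.3 kg, with both full pots 0.6 to 0.9 kg.
- crossbar (a point): Centre of the carrier's crossbar, 110 mm above the carrier's underside, straight above its origin and close to the centre of mass in plan. The bar runs 74 mm along the carrier's x, is 10 mm wide (carrier y) and 16 mm high, and is the highest part of the carrier: its top is 118 mm above the underside, its underside 102 mm. It overhangs the post by 26 mm at each end.
- pot_tall: The taller of two round white sample pots, 56 mm diameter, shoulder 52 mm above its underside, 72 mm high with its lid home (lid top then 76 mm above the carrier's underside). Loose in one of the carrier's two wells (either one); its underside rests on the tray floor, 4 mm above the carrier's underside. Origin: centre of its underside, z up.
- pot_short: The shorter round white sample pot, 56 mm diameter, shoulder 36 mm above its underside, 56 mm high with its lid home (lid top then 60 mm above the carrier's underside). Loose in the other well. Origin: centre of its underside, z up.
- lid_tall (a joint): How far (m) the tall pot's lid stands above its home position: 0 is fully home with its rim on the pot's shoulder, up to 0.014 is loosest. It slides straight along the pot's axis, takes about 6 N to move and stays where it is left; it starts 5 to 12 mm up.
- lid_tall_top (a point): Centre of the flat top of the tall pot's lid, a grey cap of 56 mm diameter and 20 mm height. It goes down with the lid.
- lid_short (a joint): How far (m) the short pot's lid stands above its home position: 0 is fully home, up to 0.014; takes about 6 N to move, stays where left; starts 5 to 12 mm up.
- lid_short_top (a point): Centre of the flat top of the short pot's lid, a grey cap of 56 mm diameter and 20 mm height.
- spare_jar: Bystander: closed white jar with a grey lid, 72 mm diameter, 78 mm high, standing on the table beside the balance. Origin: centre of its underside.
- sieve: Bystander: open round steel sieve, 100 mm diameter, 40 mm high, on the table. Origin: centre of its underside.
- weight: Bystander: steel check weight with a knob, 48 mm diameter, 74 mm high, on the table. Origin: centre of its underside.
There are look-alikes about, which are no part of the job. What is shaped like the pot_short but purple or red is not meant.

How it is judged (in metres and radians):
On the way, in this order (a step that is already met when the one before it is completed fails the run):
1. both lids are fully home while the carrier stands on the balance (value of joint each of lid_tall, lid_short below 0.002 m and z of carrier in the frame of pan below 0.005 m and contact force between carrier and balance above 1 N), for 0.2 s.
2. the carrier, held by the fingers, is clear of the balance (z of carrier in the frame of pan above 0.03 m and contact force between carrier and the fingers above 1 N and contact force between carrier and balance below 0.1 N), for 0.2 s.
At the end, for the whole second after the job is handed in: Fingers hold the carrier, underside 95 mm or more above the pan, tilt under 0.12 rad, slower than 20 mm/s and 0.15 rad/s, off the balance; both pots stand in its wells, lids within 2 mm of home; jar, sieve and weight within 20 mm of their start (z of carrier in the frame of pan above 0.095 m and contact force between carrier and the fingers above 1 N and contact force between carrier and balance below 0.1 N and angle between carrier's own z axis and vertical below 0.12 rad and linear speed of carrier below 0.02 m/s and angular speed of carrier below 0.15 rad/s and value of joint each of lid_tall, lid_short below 0.002 m and horizontal distance between each of pot_tall, pot_short and carrier below 0.05 m and z of pot_tall in the frame of carrier between -0.002 and 0.01 m and z of pot_short in the frame of carrier between -0.002 and 0.01 m and distance of each of spare_jar, sieve, weight from where it was at the start of the episode below 0.02 m); the arm keeps its last pose, push and grip.
It fails at once if the carrier is tipped by more than 17 degrees (angle between carrier's own z axis and vertical above 0.3 rad).
It fails at once if the spare jar is pushed away or over (distance of spare_jar from where it was at the start of the episode above 0.02 m or angle between spare_jar's own z axis and vertical above 0.3 rad).
It fails at once if the sieve is pushed away or over (distance of sieve from where it was at the start of the episode above 0.02 m or angle between sieve's own z axis and vertical above 0.3 rad).
It fails at once if the weight is pushed away or over (distance of weight from where it was at the start of the episode above 0.02 m or angle between weight's own z axis and vertical above 0.3 rad).
It also fails if it takes over 56 s, if anything falls off the work surface, if the arm or the gripper's body presses on something with over 40 N, if the wrist force passes 120 N, or if a joint passes its speed limit or range.

## Working session

There is one attempt and no reset: what is moved stays moved. The work goes in short steps, Python scripts to look and compute and a tool call to move; the robot and the scene stay as the last step left them, time stands still between calls to the robot, and variables do not carry over. Pictures are saved under pics/ and viewed, at most 10 in all, crops included, and the job is handed in when it is done.

Besides the shell and the picture viewer there is one more tool, called after "Call:" by a JSON object that holds its "method" and its "body", one argument or row to a line. play_rows: Moves the arm, as the interface text tells. Scaled input: -1 to 1 covers 30 mm each way for a shift and 0.15 rad each way for a turn. Its arguments: {"type":"object","properties":{"commands":{"type":"string"},"grip":{"type":"number"}},"required":["commands"]}

```bash
mkdir -p pics; ls
python3 - <<'E'
from station import r,cams
import cv2,numpy as np
for n in("scene","side"):
    p,d=cams.capture(n); cv2.imwrite(f"pics/{n}0.png",p); i=cams.camera_info(n)
    np.savez(f"{n}0.npz",p=p,d=d,**i); print(n,i["mtx"].tolist(),(-i["R"].T@i["t"]).round(3))
s=r.sense();print(s["time_s"],s["tcp_pos"],s["ee_rot"])
E
```

```text
pics
scene [[396.8228257497261, 0.0, 271.05111537015364], [0.0, 396.8228257497261, 212.79911295451143], [0.0, 0.0, 1.0]] [1.316 0.304 0.698]
side [[451.1354094447835, 0.0, 280.4234435353513], [0.0, 451.1354094447835, 208.8856124626386], [0.0, 0.0, 1.0]] [0.525 0.891 0.832]
0.1 [6.24463320e-01 7.38972558e-06 2.21573993e-01] [[-1.95502156e-04 -9.99998067e-01 -1.95652662e-03]
 [-9.99999976e-01  1.95702490e-04 -1.02201767e-04]
 [ 1.02584467e-04  1.95650659e-03 -9.99998081e-01]]
```

View pics/scene0.png

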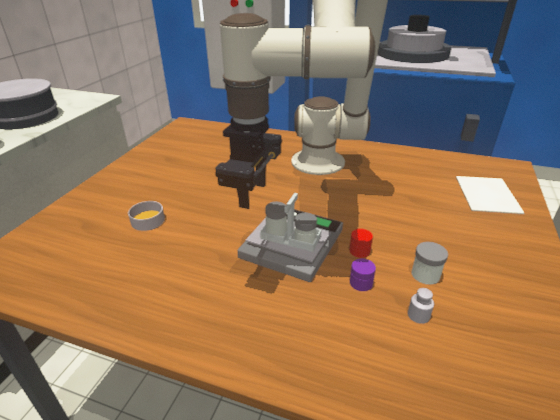

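View pics/side0.png

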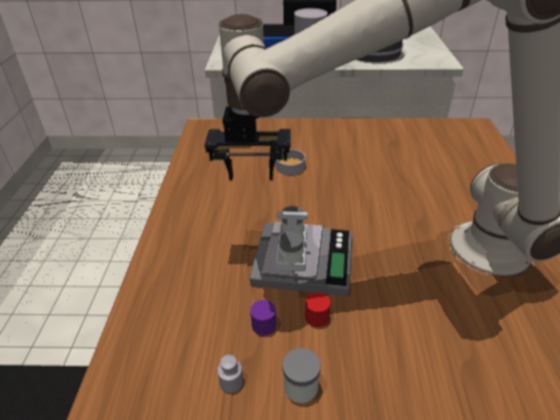

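The scene view shows the balance with the carrier near (290,235): the tall pot at about (277,218), the short pot at (305,230) and the crossbar at (290,205). The jar is at (430,262), the weight at (421,307), and the red and purple look-alikes are at (361,243) and (363,275). The side view confirms this, with the keypad facing the robot.

```bash
cat > h.py <<'E'
import numpy as np,cv2
def cloud(p,d,i):
    v,u=np.nonzero(d>0); z=d[v,u]; K=i["mtx"]
    c=np.c_[(u-K[0,2])/K[0,0]*z,(v-K[1,2])/K[1,1]*z,z]
    return (c-i["t"])@i["R"], p[v,u]
def rect(q): 
    c,s,a=cv2.minAreaRect((q[:,:2]*1000).astype(np.float32)); return np.round(c,1),np.round(s,1),round(a,1)
E
python3 - <<'E'
from h import *
for n in("scene","side"):
    f=np.load(n+"0.npz"); X,C=cloud(f["p"],f["d"],f)
    m=(abs(X[:,0]-.6)<.3)&(abs(X[:,1]-.15)<.3)&(X[:,2]<.19)
    X=X[m];C=C[m]
    print(n,"hist",np.histogram(X[:,2],np.arange(0,.19,.01))[0])
    for lo,hi in((.025,.036),(.038,.05),(.1,.122),(.122,.138),(.15,.172)):
        k=(X[:,2]>lo)&(X[:,2]<hi); q=X[k]
        im=np.zeros((600,600),np.uint8); ij=((q[:,:2]-[.3,-.15])*1000/2).astype(int).clip(0,299); im[ij[:,0],ij[:,1]]=1
        im=cv2.dilate(im,np.ones((5,5))); N,L=cv2.connectedComponents(im)
        l=L[ij[:,0],ij[:,1]]
        for j in range(1,N):
            g=q[l==j]
            if len(g)>12: print(lo,hi,len(g),*rect(g),"zmed",g[:,2].mean().round(4), "mean",g.mean(0).round(3))
E
```

```text
scene hist [36163   586   662  1696  1347  1000   515   526   517   148   164   313
   135   243    14    41    79     0]
0.025 0.036 28 [389.2  36.3] [24.9 38.5] 66.2 zmed 0.0347 mean [0.386 0.041 0.035]
0.025 0.036 1466 [495.3  57.9] [210.8 241.5] 82.7 zmed 0.0319 mean [0.557 0.081 0.032]
0.025 0.036 73 [482.8 240. ] [24.  54.7] 3.8 zmed 0.0307 mean [0.487 0.241 0.031]
0.025 0.036 101 [524.8 406. ] [67.  34.9] 81.4 zmed 0.0307 mean [0.531 0.406 0.031]
0.025 0.036 81 [603.8 265.6] [23.1 54.1] 9.9 zmed 0.0303 mean [0.607 0.264 0.03 ]
0.025 0.036 89 [658.7 397. ] [46.3 20.9] 78.4 zmed 0.0307 mean [0.662 0.397 0.031]
0.038 0.05 18 [411.8 123.5] [40.8 22.2] 31.3 zmed 0.0384 mean [0.414 0.126 0.038]
0.038 0.05 934 [518.6  54.4] [192.1 133.5] 83.1 zmed 0.0471 mean [0.554 0.062 0.047]
0.038 0.05 77 [481.5 240.6] [27.2 54.7] 4.6 zmed 0.0442 mean [0.487 0.241 0.044]
0.038 0.05 113 [523.4 404.7] [66.7 30.5] 76.9 zmed 0.0442 mean [0.531 0.405 0.044]
0.038 0.05 88 [604.2 264.6] [21.3 52.1] 5.9 zmed 0.0443 mean [0.607 0.264 0.044]
0.038 0.05 182 [650.1 399. ] [46.9 37.9] 82.0 zmed 0.0461 mean [0
[... 1264 characters left out ...]
2] 4.4 zmed 0.0444 mean [0.588 0.28  0.044]
0.038 0.05 235 [646.6 402.3] [47.  37.9] 10.7 zmed 0.0466 mean [0.645 0.407 0.047]
0.1 0.122 44 [505.1  31.2] [31.4  7.3] 55.5 zmed 0.1101 mean [0.508 0.034 0.11 ]
0.1 0.122 428 [528.9  92.9] [52.2 67.3] 0.5 zmed 0.1164 mean [0.529 0.102 0.116]
0.1 0.122 41 [547.1  32.1] [ 6.6 26.8] 34.6 zmed 0.1087 mean [0.545 0.034 0.109]
0.122 0.138 99 [524.2   4.6] [25.8 51.4] 80.5 zmed 0.1349 mean [0.525 0.005 0.135]
0.122 0.138 46 [526.7  61.7] [19.4  5. ] 4.9 zmed 0.1301 mean [0.527 0.062 0.13 ]
0.122 0.138 13 [545.8  36.4] [ 3.2 19.3] 42.2 zmed 0.1256 mean [0.545 0.037 0.126]
0.15 0.172 223 [526.7  59.3] [15.5 71.6] 85.8 zmed 0.1607 mean [0.527 0.061 0.161]
```

Call:
{"method": "play_rows", "body": {
  "commands": "-0.3 0.06 0 0 0 1;-0.3 0.06 0 0 0 1;-0.3 0.06 0 0 0 1;-0.3 0.06 0 0 0 1;-0.3 0.06 0 0 0 1;-0.3 0.06 0 0 0 1;-0.3 0.06 0 0 0 1;-0.3 0.06 0 0 0 1;-0.3 0.06 0 0 0 1;-0.3 0.06 0 0 0 1;-0.35 0.1 0 0 0 0.1;0 0 0 0 0 0;0 0 0 0 0 0",
  "grip": 0
}}

```text
time_s: 1.4
tcp_pos: [0.5245, 0.0211, 0.2227]
ee_rot: [[0.998, -0.057, 0.0], [-0.057, -0.998, 0.0], [0.0, -0.0, -1.0]]
wrist_force: [-0.0, -0.9, -0.0]
gripper_width: 0.014
gripper_force: 0.0
```

Run:
```python
from station import r,cams
from h import *
s=r.sense();print(s["time_s"],s["tcp_pos"].round(4) if hasattr(s["tcp_pos"],"round") else s["tcp_pos"],np.round(s["ee_rot"],3).tolist(),np.round(s["joints"],1),np.round(s["wrist_force"],2),s["gripper_width"])
i=cams.camera_info("wrist");p,d=cams.capture("wrist");cv2.imwrite("pics/w1.png",p);np.savez("w1.npz",p=p,d=d,**i)
X,C=cloud(p,d,i); m=(abs(X[:,0]-.526)<.08)&(abs(X[:,1]-.06)<.09);X=X[m]
print(np.histogram(X[:,2],np.arange(0,.2,.01))[0])
k=X[(X[:,2]>.152)&(X[:,2]<.17)];print("bar",rect(k),k[:,2].mean())
for nm,c in(("tall",(.524,.021)),("short",(.528,.101))):
    q=X[(np.hypot(X[:,0]-c[0],X[:,1]-c[1])<.034)&(X[:,2]>.1)&(X[:,2]<.14)]
    if len(q): print(nm,len(q),np.median(q[:,2]),cv2.minEnclosingCircle((q[:,:2]*1000).astype(np.float32)))
```

```text
1.4 [0.5245 0.0211 0.2227] [[0.998, -0.057, 0.0], [-0.057, -0.998, 0.0], [0.0, -0.0, -1.0]] [ 20.   12.3 -13.5   0.  -64.2  66.7] [-0.03 -0.95 -0.04] 0.013839048280023624
[   0    0  491 3574 8519  943 1211  202  305  169  335 3476  178 3748
   56  207 1256    0    0]
bar (array([529.1,  57.9]), array([10.3, 67.2]), 87.0) 0.16261935774266764
tall 4196 0.1329092624526596 ((524.3901977539062, 22.819557189941406), 32.30964279174805)
short 3475 0.1174094850423189 ((527.7261352539062, 98.22917938232422), 28.17979621887207)
```

Call:
{"method": "play_rows", "body": {
  "commands": "0 -0.07 -0.9 0 0 0;0 0 -0.9 0 0 0;0 0 -0.9 0 0 0;0 0 -0.07 0 0 0;0 0 -0.07 0 0 0;0 0 -0.07 0 0 0;0 0 -0.07 0 0 0;0 0 -0.07 0 0 0;0 0 -0.07 0 0 0;0 0 -0.07 0 0 0;0 0 -0.07 0 0 0;0 0 -0.07 0 0 0;0 0 -0.07 0 0 0"
}}

```text
time_s: 2.75
tcp_pos: [0.5253, 0.0191, 0.1221]
ee_rot: [[0.998, -0.055, 0.003], [-0.055, -0.998, 0.0], [0.002, -0.0, -1.0]]
wrist_force: [-0.8, 0.0, 6.6]
gripper_width: 0.002
gripper_force: 3.0
```

Call:
{"method": "play_rows", "body": {
  "commands": "0 0 -0.03 0 0 0;0 0 -0.03 0 0 0;0 0 -0.03 0 0 0;0 0 0 0 0 0"
}}

```text
time_s: 3.15
tcp_pos: [0.5255, 0.0191, 0.1213]
ee_rot: [[0.999, -0.054, 0.003], [-0.054, -0.999, -0.0], [0.003, -0.0, -1.0]]
wrist_force: [-4.9, 0.9, 15.4]
gripper_width: 0.009
gripper_force: 7.8
```

Call:
{"method": "play_rows", "body": {
  "commands": "0 0 -0.03 0 0 0;0 0 0 0 0 0;0 0 0.4 0 0 0;0 0 0.8 0 0 0;0 0 0.9 0 0 0;0 0 0.6 0 0 0;0.02 0.6 0 0 0 0;0.02 0.7 0 0 0 0;0.02 0.7 0 0 0 0;0.02 0.65 0 0 0 0;0 0 0 0 0 0;0 0 0 0 0 0"
}}

```text
time_s: 4.35
tcp_pos: [0.5268, 0.0985, 0.198]
ee_rot: [[0.998, -0.055, -0.0], [-0.055, -0.998, -0.0], [-0.0, 0.0, -1.0]]
wrist_force: [-0.5, -0.1, -0.0]
gripper_width: 0.004
gripper_force: 0.0
```

Call:
{"method": "play_rows", "body": {
  "commands": "0 0 -0.9 0 0 0;0 0 -0.9 0 0 0;0 0 -0.7 0 0 0;0 0 -0.06 0 0 0;0 0 -0.06 0 0 0;0 0 -0.06 0 0 0;0 0 -0.06 0 0 0;0 0 -0.06 0 0 0;0 0 -0.06 0 0 0;0 0 -0.06 0 0 0;0 0 -0.06 0 0 0;0 0 -0.06 0 0 0;0 0 -0.06 0 0 0;0 0 -0.03 0 0 0;0 0 -0.03 0 0 0;0 0 -0.03 0 0 0;0 0 0 0 0 0"
}}

```text
time_s: 6.05
tcp_pos: [0.5278, 0.0986, 0.1053]
ee_rot: [[0.999, -0.054, 0.003], [-0.054, -0.999, 0.0], [0.003, -0.0, -1.0]]
wrist_force: [-4.1, -0.4, 13.8]
gripper_width: 0.005
gripper_force: 6.3
```

Both lids now resist at their home height. I'll press once more, go back up, move over the bar and check.

Call:
{"method": "play_rows", "body": {
  "commands": "0 0 -0.04 0 0 0;0 0 0 0 0 0;0 0 0.4 0 0 0;0 0 0.9 0 0 0;0 0 0.9 0 0 0;0 0 0.9 0 0 0;0 0 0.7 0 0 0;0 -0.5 0 0 0 0;0 -0.8 0 0 0 0;0 0 0 0 0 0;0 0 0 0 0 0",
  "grip": 0
}}

```text
time_s: 7.15
tcp_pos: [0.5265, 0.0587, 0.2145]
ee_rot: [[0.998, -0.057, -0.001], [-0.057, -0.998, -0.0], [-0.001, 0.0, -1.0]]
wrist_force: [0.5, -0.6, -0.5]
gripper_width: 0.004
gripper_force: 0.0
```

Run:
```python
from station import r,cams
from h import *
s=r.sense();print(s["time_s"],np.round(s["tcp_pos"],4),np.round(s["ee_rot"],3).tolist(),np.round(s["wrist_force"],2))
i=cams.camera_info("wrist");p,d=cams.capture("wrist");cv2.imwrite("pics/w2.png",p)
X,C=cloud(p,d,i); m=(abs(X[:,0]-.526)<.08)&(abs(X[:,1]-.06)<.09);X=X[m]
k=X[(X[:,2]>.152)&(X[:,2]<.17)];print("bar",rect(k),k[:,2].mean(),k.mean(0))
k=X[(X[:,2]>.041)&(X[:,2]<.05)];print("pan z",np.median(k[:,2]))
for nm,c in(("tall",(.524,.019)),("short",(.528,.0985))):
    q=X[(np.hypot(X[:,0]-c[0],X[:,1]-c[1])<.028)&(X[:,2]>.095)&(X[:,2]<.14)]
    if len(q): print(nm,len(q),np.median(q[:,2]))
```

```text
7.15 [0.5265 0.0587 0.2145] [[0.998, -0.057, -0.001], [-0.057, -0.998, -0.0], [-0.001, 0.0, -1.0]] [ 0.5  -0.6  -0.53]
bar (array([537.7,  57.6]), array([ 9.9, 50.1]), 87.6) 0.16339519805142536 [0.53919686 0.05753744 0.1633952 ]
pan z 0.045983369448540604
tall 3751 0.12180883765015192
short 3307 0.10579441361075262
```

View pics/w2.png

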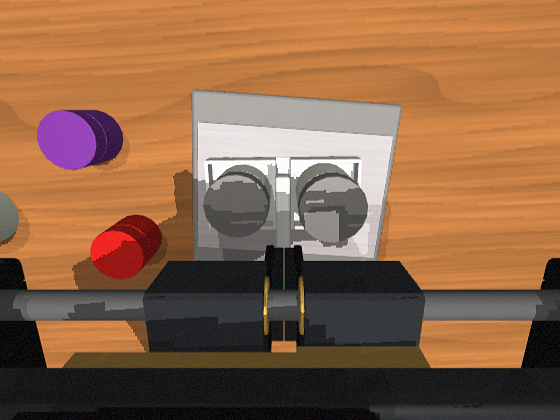

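The view shows both grey lids seated level (short at (236,203), tall at (333,210)), with the bar running down column 283 directly under the fingers. Depth puts both lid tops at home height. Next I'll grip the bar.

Call:
{"method": "play_rows", "body": {
  "commands": "-0.02 -0.02 0 0 0 0;0 0 0 0 0 0;0 0 0 0 0 0;0 0 -0.5 0 0 0;0 0 -0.7 0 0 0;0 0 -0.7 0 0 0;0 0 -0.5 0 0 0;0 0 -0.2 0 0 0;0 0 0 0 0 0;0 0 0 0 0 0",
  "grip": 45
}}

```text
time_s: 8.2
tcp_pos: [0.5269, 0.0591, 0.1378]
ee_rot: [[0.998, -0.055, 0.001], [-0.055, -0.998, 0.0], [0.001, -0.0, -1.0]]
wrist_force: [-0.4, 0.5, 0.3]
gripper_width: 0.518
gripper_force: 0.0
```

Call:
{"method": "play_rows", "body": {
  "commands": "0 0 0 0 0 0;0 0 0 0 0 0;0 0 0 0 0 0;0 0 0 0 0 0;0 0 0 0 0 0;0 0 0 0 0 0;0 0 0 0 0 0",
  "grip": 0
}}

```text
time_s: 8.9
tcp_pos: [0.5264, 0.0591, 0.1371]
ee_rot: [[0.998, -0.056, 0.0], [-0.056, -0.998, 0.0], [0.0, -0.0, -1.0]]
wrist_force: [0.4, 1.6, 1.5]
gripper_width: 0.112
gripper_force: 30.0
```

Call:
{"method": "play_rows", "body": {
  "commands": "0 0 0.05 0 0 0;0 0 0.1 0 0 0;0 0 0.15 0 0 0;0 0 0.2 0 0 0;0 0 0.2 0 0 0;0 0 0.2 0 0 0;0 0 0.2 0 0 0;0 0 0.2 0 0 0;0 0 0.2 0 0 0;0 0 0.2 0 0 0"
}}

```text
time_s: 9.9
tcp_pos: [0.5262, 0.0589, 0.1886]
ee_rot: [[0.998, -0.056, 0.0], [-0.056, -0.998, 0.0], [0.0, -0.0, -1.0]]
wrist_force: [-0.1, 0.1, -6.9]
gripper_width: 0.114
gripper_force: 30.0
```

Call:
{"method": "play_rows", "body": {
  "commands": "0 0 0.2 0 0 0;0 0 0.2 0 0 0;0 0 0.2 0 0 0;0 0 0.2 0 0 0;0 0 0.2 0 0 0;0 0 0.2 0 0 0;0 0 0.2 0 0 0;0 0 0.2 0 0 0;0 0 0.2 0 0 0;0 0 0.2 0 0 0;0 0 0.2 0 0 0;0 0 0.2 0 0 0;0 0 0.15 0 0 0;0 0 0.1 0 0 0;0 0 0.05 0 0 0;0 0 0 0 0 0;0 0 0 0 0 0;0 0 0 0 0 0;0 0 0 0 0 0;0 0 0 0 0 0"
}}

```text
time_s: 11.9
tcp_pos: [0.5262, 0.0588, 0.2689]
ee_rot: [[0.998, -0.056, -0.0], [-0.056, -0.998, -0.0], [-0.0, 0.0, -1.0]]
wrist_force: [-0.4, 0.2, -8.1]
gripper_width: 0.11
gripper_force: 30.0
```

Run:
```python
from station import r,cams
from h import *
s=r.sense();print(s["time_s"],np.round(s["tcp_pos"],4),np.round(s["wrist_force"],2),np.round(s["moment"],3),np.abs(s["joint_velocities"]).max())
ims=[]
for n in("scene","side"):
    i=cams.camera_info(n);p,d=cams.capture(n);ims.append(p)
    X,C=cloud(p,d,i)
    q=X[(abs(X[:,0]-.526)<.09)&(abs(X[:,1]-.06)<.09)&(X[:,2]>.08)&(X[:,2]<.3)]
    print(n,"lowest",np.percentile(q[:,2],.5))
    for c in((.524,.019),(.528,.0985)):
        k=q[np.hypot(q[:,0]-c[0],q[:,1]-c[1])<.024]; h,e=np.histogram(k[:,2],np.arange(.18,.3,.004)); print(c,[(round(e[j],3),h[j]) for j in h.argsort()[-3:]])
cv2.imwrite("pics/e.png",np.hstack([cv2.resize(ims[0][100:300,180:400],(400,364)),cv2.resize(ims[1][80:320,150:400],(400,364))]))
```

```text
11.9 [0.5262 0.0588 0.2689] [-0.4   0.17 -8.1 ] [-0.07   0.056  0.005] 0.1007843003395921
scene lowest 0.17925964432009941
(0.524, 0.019) [(np.float64(0.232), np.int64(7)), (np.float64(0.256), np.int64(20)), (np.float64(0.252), np.int64(133))]
(0.528, 0.0985) [(np.float64(0.216), np.int64(14)), (np.float64(0.24), np.int64(22)), (np.float64(0.236), np.int64(144))]
side lowest 0.1796840401453735
(0.524, 0.019) [(np.float64(0.22), np.int64(5)), (np.float64(0.256), np.int64(11)), (np.float64(0.252), np.int64(24))]
(0.528, 0.0985) [(np.float64(0.212), np.int64(4)), (np.float64(0.24), np.int64(46)), (np.float64(0.236), np.int64(173))]
```

View pics/e.png

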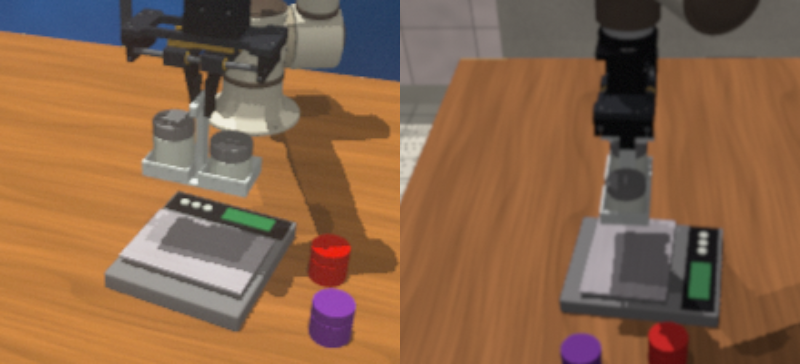

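The carrier hangs level about 13 cm above the empty pan (left view, about (200,160)). Both pots are in their wells with lids home, and the arm is steady, so I'm handing the job in.

```bash
python3 -c "
from station import r
print(r.finish_job())"
```

```text
the job is handed in; nothing more can be done
None
```

I pressed both lids home on the balance, then lifted the carrier by its crossbar; I handed the job in with it held level about 13 cm above the empty pan and both pots in it (no verdict was returned).

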